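# Take the electrode assembly off high-voltage test

## Robot

A 7-joint arm with a two-finger parallel gripper is mounted at the origin on the work surface; the furniture and walls round the work are solid. World frame = base frame: x ahead of the robot, y to its left, z up, the work surface at z = 0. Lengths are in m, angles in rad, forces in N, time in s.
With the tool pointing down it reaches from about 0.425 to 1.025 m from the base axis. Payload 9.4 kg.
Tool frame: the origin (TCP) lies at the very end of the fingers, on their centre line; the grasp point (between the pads) lies 19 mm behind it; z points along the fingers, y is the line along which they close (so a half turn about z gives the same grasp; the last joint's range is limited). The gripper opens to 85 mm and grips with 20 to 120 N. Pads are 22 mm wide; open, the fingers measure 114 mm over their backs; the gripper's body (76 mm by 85 mm) begins 54 mm behind the grasp point. The pads swing forward as they close: fully open they stand 13 mm farther back than shut.
Start: joints at [1.203, 0.599, -0.003, 1.599, 0.002, 0.943, -0.08], TCP at [0.208, -0.695, 0.231] pointing down, gripper open.
Joint ranges: [-2.57, 2.57], [-0.35, 1.97], [-1.29, 1.29], [0.11, 2.56], [-1.05, 4.19], [0.11, 1.86], [-2.63, 2.63]. Speed limits (rad/s): [2.22, 2.22, 3.01, 3.01, 3.14, 3.14, 3.14].

## Interface

Orientations are given as a unit quaternion [x, y, z, w].
In Python, from rig import readout, imaging, env gives the robot as it stands.
- The arm moves only by the shell command python3 -m handwheel 'ROWS' [FORCE]. ROWS is JSON, a list of rows, each an object of numbers: "gripper": the finger opening in mm, from 0 to 85.4; "x", "y", "z": the shift along the tool's x, y, z in mm; "turn": the turn about the tool's z in rad. In form: [{"gripper": .., "x": .., "y": .., "z": .., "turn": ..}, ...]. A call has 1 to 5 rows; each row is the pose to reach, as a shift and turn from the pose commanded when the call began, along the tool's axes at that moment; what a row does not reach only later rows make up. A row lasts 1/12 s, in which the tool goes at most 41.7 mm and 7.16 degrees, less where a joint would pass 70% of its speed; a pose out of reach is approached as far as the arm can. A call with a gripper value outside its range is refused whole. The fingers move at their own pace and stop on an object; FORCE is the grip in N (left out, the last holds). Time passes only in rows, so rows that repeat a pose let the fingers close. It gives the time, the measured TCP pose, the force, the opening and the grip force at its end, in the units of the state.
- readout.read_state(): the state, without advancing time (a new reading comes with each control period).
- imaging.camera(name): name is "side" or "top"; returns a dict with "image" (400x640x3 uint8, blue, green, red), "depth" (400x640 float32, m along the optical axis (not along the pixel's ray), 0 where there is no reading), "mtx" (3x3 intrinsics, pixels), "xyz" and "attitude" of the camera in the world. Camera axes: x right, y up, looking along -z (the intrinsics and any distortion apply to the point x, -y, -z); pixel columns grow to the right and rows downward; lengths in m; the calibration is good to about 2 mm. A picture is of the moment at which its call begins.
- env.close_job(): hands the job in; it is judged then, once.
Trained networks look in a picture, given as the dict that the camera call returned (one of the last four; its "shot" number tells which), for a name from the list of things; names that differ only in an ending like _2 or _b are one class to them, and where a whole thing is asked for, a point or a joint stands for the part that bears it (a point fixed in the world has none). Each returns a list of dicts, best first, with "conf" (0 to 1); they miss things now and then, are a little off and sometimes report something else, mostly with a low value. They report only what shows in the picture. A call takes as long as a camera call.
- imaging.look_for(picture, thing): "xyz" ([x, y, z] in m, in the coordinates of the camera as it stood for that picture, good to about 4 mm: the middle of the surface that is visible of it).
- imaging.masks_of(picture, thing): "region" (400x640 bool, what is visible of it).
The state is a dict: "time": time; "qpos": joint angles; "qvel": joint speeds; "joint_torque": joint torques, N m; "eef_pos": TCP position; "eef_rot": TCP orientation; "force": force on the tool from outside, world axes, zero at the start; "moment": the same for the moment, N m; "finger_gap": opening from 0.0 (shut) to 1.0 (fully open); "grip_force": force on a finger pad.
Only numpy, scipy, OpenCV 4.12 (cv2) and the standard library are available. Lean on these libraries where they do the work, as an engineer would, in place of code of your own. Each camera call takes 0.05 s, during which the arm holds its last target. There are 200 camera calls.

## Task

The electrode assembly has finished its high-voltage test. Turn the isolator switch handle from ON to OFF so that it snaps into its stop, and only then withdraw the telescoping contact probe from the terminal: push the slim contact tube fully home into its sleeve first, then the sleeve fully home into the barrel. Leave the electrode assembly standing where it is, and let go.

Things in the scene. Friction and masses are not known exactly. Their poses are not given: they have to be found in the camera images.
- isolator: Grey plastic isolator box, 90 x 90 x 80 mm, screwed to the bench, its rotary switch handle on top. Origin at the centre of its underside, z up; a steel plate on the lid carries a ring mark on the box's +y side (OFF) and a bar mark on its +x side (ON). At yaw 0 the box axes are the world axes.
- switch_handle (a joint): Angle of the black switch handle about the upright axis through the box's centre: 0 = ON, 1.571 = OFF, counter-clockwise positive seen from above, so switching off is a quarter turn counter-clockwise. Hard stops at both ends. A spring snap resists with up to 0.3 N m (most near ON), passes centre at 0.785 rad and then carries the handle on to the OFF stop by itself.
- handle_grip (a point): Point on the switch axis, 111 mm above the bench, in the handle's bar grip; turns with it. The bar is 17 mm thick (point y), 52 mm long (point x, -28 to +24 mm, then an 11 mm thick nose to +33 mm that points at the mark) and stands 91 to 121 mm above the bench, over a 39 mm disc (83 to 91 mm).
- probe_stand: Stand of the contact probe, fixed to the bench: aluminium foot 60 x 110 x 10 mm, two ribbed white insulators and, in two square clamps (46 mm wide, tops 150 mm high), a level aluminium barrel of 38 mm diameter. Origin at the centre of the foot's underside. The tubes run along its +y axis, 128 mm above the bench; the barrel's mouth is at y = 50 mm.
- sleeve (a joint): How far the sleeve (25 mm steel tube) stands out of the barrel: 0 = fully home (collar against the barrel's mouth), 0.055 m = fully out. Stays where left; moves along the stand's y axis, needs about 9 N.
- sleeve_collar (a point): Centre of the sleeve's end collar, 33 mm diameter, 14 mm long, on the tube axis.
- contact_tube (a joint): How far the slim contact tube (16 mm brass tube) stands out of the sleeve: 0 = fully home (its black grip against the sleeve's collar), 0.055 m = fully out. Stays where left, needs about 3 N, so a push on its grip slides it before the sleeve moves; once it is home the push goes on to the sleeve.
- grip_center (a point): Centre of the black grooved grip on the contact tube, on the tube axis: 30 mm diameter, 26 mm long along the stand's y, with a 38 mm flange 3 mm thick at its far (+y) end. Take it from above across the tube (fingers closing along the stand's x). Beyond it a 9 mm brass rod runs on to the contact.
- contact_tip (a point): Underside of the copper contact leaf at the end of the thin rod, 110 mm beyond the grip centre along the stand's +y, 6 mm below the tube axis; at the start it lies on a terminal of the electrode assembly.
- electrode_assy: Loose electrode assembly on the bench beyond the probe: cream ceramic plate 98 x 146 mm, its top 101 mm above the bench, on a saddle over a copper cylinder, with two terminal studs up to 120 mm high. 0.5 kg. Origin at the centre of its underside. Its nearest edge is about 50 mm beyond the grip at the start.
- lamp_ring (a point): Centre of the black ring of the magnifier lamp that hangs, fixed, behind and above the electrode assembly: 290 mm outside diameter, from 380 to 460 mm above the bench; its arm runs from there back past the robot's left side, 460 to 570 mm above the bench. Keep the arm clear of it: do not lift high near the probe.

How it is judged:
On the way, in this order (a step that is already met when the one before it is completed fails the run):
1. the switch handle has snapped to OFF while the contact is still on the terminal (value of joint switch_handle above 1.47 rad and value of joint contact_tube above 0.03 m), for 0.2 s.
2. the contact tube is fully home in the sleeve, the sleeve still out of the barrel (value of joint contact_tube below 0.003 m and value of joint sleeve above 0.025 m), for 0.1 s.
3. the sleeve is fully home in the barrel (value of joint each of sleeve, contact_tube below 0.003 m), for 0.2 s.
At the end, for the whole second after the job is handed in: The switch handle rests at OFF (within 0.1 rad), the contact tube and the sleeve are both fully home (gaps under 3 mm), and the electrode assembly stands upright within 15 mm of where it was (all of step 3 and value of joint switch_handle above 1.47 rad and distance of electrode_assy from where it was at the start of the episode below 0.015 m and angle between electrode_assy's own z axis and vertical below 0.1 rad and linear speed of electrode_assy below 0.02 m/s); the robot touches nothing.
It fails at once if the contact is drawn off (moved more than 12 mm) while the switch is not OFF (distance of contact_tip from where it was at the start of the episode above 0.012 m and value of joint switch_handle below 1.27 rad).
It fails at once if the electrode assembly is shoved more than 15 mm or tipped (distance of electrode_assy from where it was at the start of the episode above 0.015 m or angle between electrode_assy's own z axis and vertical above 0.2 rad).
It also fails if it takes over 45 s, if anything falls off the work surface, if the arm or the gripper's body presses on something with over 40 N, if the wrist force passes 120 N, or if a joint passes its speed limit or range.

## Working session

There is one attempt and no reset: what is moved stays moved. The work goes in short steps, Python scripts to look and compute and a shell command to move; the robot and the scene stay as the last step left them, time stands still between calls to the robot, and variables do not carry over. Pictures are saved under pics/ and viewed, at most 10 in all, crops included, and the job is handed in when it is done.

```bash
mkdir -p pics; cat > h.py <<'E'
import numpy as np, cv2
from scipy.spatial.transform import Rotation as R
from rig import readout, imaging, env
def w(c,p): return R.from_quat(c["attitude"]).apply(p)+np.array(c["xyz"]) if np.size(c["attitude"])==4 else np.array(c["attitude"])@np.array(p)+np.array(c["xyz"])
def cloud(c,m):
    v,u=np.nonzero(m&(c["depth"]>0)); d=c["depth"][v,u]; K=c["mtx"]
    return w(c,np.c_[(u-K[0][2])/K[0][0]*d,-(v-K[1][2])/K[1][1]*d,-d])
def pix(c,u,v):
    d=c["depth"][v,u]; K=c["mtx"]; return w(c,np.array([(u-K[0][2])/K[0][0]*d,-(v-K[1][2])/K[1][1]*d,-d]))
E
python3 - <<'E'
from h import *
s=readout.read_state(); print({k:np.round(s[k],3).tolist() for k in s})
for n in("side","top"):
    c=imaging.camera(n); cv2.imwrite(f"pics/{n}0.png",c["image"]); print(n,{k:np.round(c[k],3).tolist() for k in c if k not in("image","depth")})
    for t in("isolator","handle_grip","sleeve_collar","grip_center","contact_tip","probe_stand","electrode_assy"):
        r=imaging.look_for(c,t); m=imaging.masks_of(c,t)
        print(t,[(round(q["conf"],2),np.round(w(c,q["xyz"]),3).tolist()) for q in r[:2]],end=' ')
        if m:
            p=cloud(c,m[0]["region"])
            if len(p): print(len(p),np.round(np.percentile(p,[3,50,97],axis=0),3).tolist())
E
```

```text
{'time': 0.0, 'qpos': [1.203, 0.6, -0.003, 1.6, 0.002, 0.943, -0.08], 'qvel': [0.0, 0.001, 0.001, -0.001, 0.001, 0.0, -0.002], 'joint_torque': [-0.0, -77.647, 1.565, -25.801, 0.012, 0.009, 0.0], 'eef_pos': [0.208, -0.694, 0.23], 'eef_rot': [0.989, 0.145, -0.0, -0.001], 'force': [-0.036, -0.054, 0.323], 'moment': [-0.004, 0.04, -0.03], 'grip_force': 0.0, 'finger_gap': 1.0}
side {'mtx': [[372.416, 0.0, 313.122], [0.0, 372.416, 196.431], [0.0, 0.0, 1.0]], 'xyz': [0.968, -0.147, 1.001], 'attitude': [0.196, 0.174, 0.624, 0.737], 'shot': 1}
isolator [(0.71, [0.665, -0.262, 0.082])] 1673 [[0.606, -0.318, 0.002], [0.662, -0.265, 0.081], [0.695, -0.222, 0.122]]
handle_grip [(0.74, [0.649, -0.268, 0.119])] 253 [[0.626, -0.287, 0.089], [0.65, -0.268, 0.118], [0.679, -0.255, 0.124]]
sleeve_collar [(0.62, [0.489, -0.109, 0.14])] 536 [[0.438, -0.184, 0.025], [0.491, -0.111, 0.138], [0.512, -0.009, 0.145]]
grip_center [] 295 [[0.409, -0.122, 0.024], [0.483, -0.069, 0.136], [0.495, -0.006, 0.146]]
contact_tip [(0.69, [0.486, -0.073, 0.136])] 259 [[0.466, -0.123, 0.128], [0.486, -0.071, 0.136], [0.49
[... 628 characters left out ...]
22, -0.289, 0.09], [0.647, -0.27, 0.119], [0.677, -0.258, 0.126]]
sleeve_collar [(0.61, [0.481, -0.103, 0.131]), (0.35, [0.494, -0.21, 0.137])] 389 [[0.461, -0.189, 0.0], [0.489, -0.101, 0.139], [0.51, 0.021, 0.147]]
grip_center [(0.87, [0.477, -0.066, 0.136])] 346 [[0.455, -0.126, 0.039], [0.478, -0.065, 0.135], [0.498, 0.043, 0.146]]
contact_tip [(0.53, [0.473, -0.068, 0.136])] 336 [[0.455, -0.126, 0.12], [0.477, -0.065, 0.135], [0.496, 0.041, 0.146]]
probe_stand [(0.69, [0.498, -0.211, 0.141])] 1304 [[0.463, -0.293, 0.008], [0.502, -0.214, 0.139], [0.535, 0.015, 0.15]]
electrode_assy [(0.84, [0.448, 0.071, 0.103])] 1748 [[0.396, 0.006, 0.018], [0.444, 0.073, 0.102], [0.502, 0.139, 0.108]]
```

```bash
python3 - <<'E'
from h import *
import cv2
a=cv2.imread("pics/side0.png");b=cv2.imread("pics/top0.png")
c=imaging.camera("top")
def proj(c,p):
    q=R.from_quat(c["attitude"]).inv().apply(np.array(p)-c["xyz"]);K=c["mtx"];return (K[0][0]*q[0]/-q[2]+K[0][2],K[1][1]*q[1]/q[2]+K[1][2])
print(proj(c,[.65,-.27,.12]),proj(c,[.478,-.066,.13]))
p=proj(c,[.56,-.15,.12]);u,v=int(p[0]),int(p[1])
cv2.imwrite("pics/t1.png",cv2.resize(b[max(0,v-90):v+90,max(0,u-120):u+120],None,fx=3.3,fy=3.3,interpolation=cv2.INTER_CUBIC));print(max(0,u-120),max(0,v-90))
# elevation-layer analysis of tube and handle in both cams
for n in("side","top"):
    c=imaging.camera(n); P=cloud(c,np.ones((400,640),bool))
    h=P[(P[:,2]>.112)&(P[:,2]<.128)&(abs(P[:,0]-.65)<.05)&(abs(P[:,1]+.268)<.05)]
    r=cv2.minAreaRect((h[:,:2]*1000).astype(np.float32)); print(n,"handle",len(h),r,np.median(h[:,2]))
    i=P[(P[:,2]>.074)&(P[:,2]<.087)&(abs(P[:,0]-.65)<.07)&(abs(P[:,1]+.268)<.07)]
    print("lid",len(i),cv2.minAreaRect((i[:,:2]*1000).astype(np.float32)))
    # tube: near x .49, top ridge by y
    for y in np.arange(-.27,.08,.012):
        q=P[(abs(P[:,1]-y)<.006)&(abs(P[:,0]-.49)<.06)&(P[:,2]>.118)&(P[:,2]<.17)]
        if len(q): print(round(y,3),len(q),np.round([q[:,0].min(),q[:,0].max(),q[:,2].max()],3))
E
```

```text
(np.float64(380.7447908173358), np.float64(178.60008612544635)) (np.float64(308.3876008563712), np.float64(234.74467889970612))
218 117
side handle 168 ((650.091796875, -270.6504821777344), (60.87250518798828, 17.00237464904785), 6.8305511474609375) 0.12114165728592297
lid 944 ((662.7522583007812, -269.123779296875), (120.49653625488281, 89.88298034667969), 7.050050258636475)
-0.27 92 [0.499 0.545 0.152]
-0.258 79 [0.506 0.545 0.152]
-0.246 66 [0.501 0.534 0.149]
-0.234 61 [0.5   0.532 0.148]
-0.222 79 [0.489 0.534 0.154]
-0.21 90 [0.487 0.534 0.152]
-0.198 69 [0.493 0.531 0.15 ]
-0.186 51 [0.494 0.526 0.147]
-0.174 43 [0.493 0.515 0.142]
-0.162 43 [0.49  0.512 0.144]
-0.15 44 [0.487 0.51  0.146]
-0.138 55 [0.48  0.51  0.147]
-0.126 37 [0.484 0.51  0.146]
-0.114 27 [0.482 0.497 0.14 ]
-0.102 28 [0.479 0.494 0.14 ]
-0.09 27 [0.477 0.492 0.139]
-0.078 50 [0.468 0.497 0.147]
-0.066 52 [0.466 0.495 0.148]
-0.054 46 [0.461 0.494 0.148]
-0.042 13 [0.469 0.479 0.136]
-0.03 13 [0.467 0.475 0.136]
-0.018 15 [0.464 0.473 0.135]
-0.006 14 [0.462 0.471 0.137]
0.006 9 [0.46  0.469 0.135]
top hand
[... 365 characters left out ...]
3 [0.488 0.535 0.153]
-0.21 69 [0.489 0.533 0.154]
-0.198 64 [0.49  0.526 0.15 ]
-0.186 36 [0.494 0.518 0.15 ]
-0.174 36 [0.491 0.514 0.147]
-0.162 44 [0.488 0.514 0.146]
-0.15 40 [0.482 0.511 0.147]
-0.138 47 [0.479 0.509 0.151]
-0.126 32 [0.484 0.509 0.144]
-0.114 23 [0.481 0.499 0.14 ]
-0.102 23 [0.48  0.495 0.14 ]
-0.09 33 [0.47  0.492 0.144]
-0.078 44 [0.466 0.497 0.148]
-0.066 48 [0.46  0.494 0.15 ]
-0.054 26 [0.472 0.496 0.148]
-0.042 13 [0.47  0.48  0.139]
-0.03 14 [0.468 0.476 0.138]
-0.018 15 [0.464 0.473 0.138]
-0.006 13 [0.463 0.473 0.137]
0.006 14 [0.461 0.47  0.136]
0.018 20 [0.455 0.466 0.139]
0.03 16 [0.456 0.464 0.127]
0.042 18 [0.452 0.464 0.13 ]
0.054 5 [0.452 0.46  0.127]
```

View pics/side0.png

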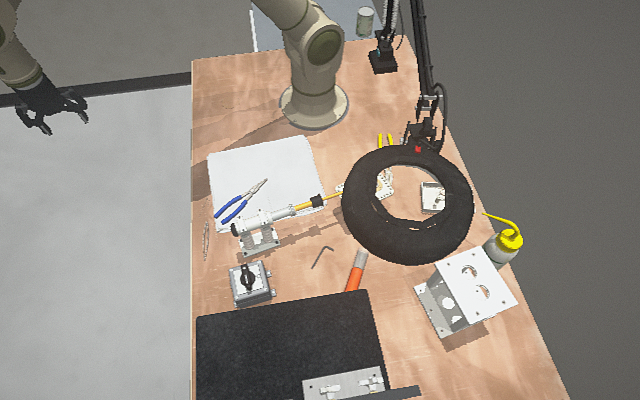

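View pics/t1.png

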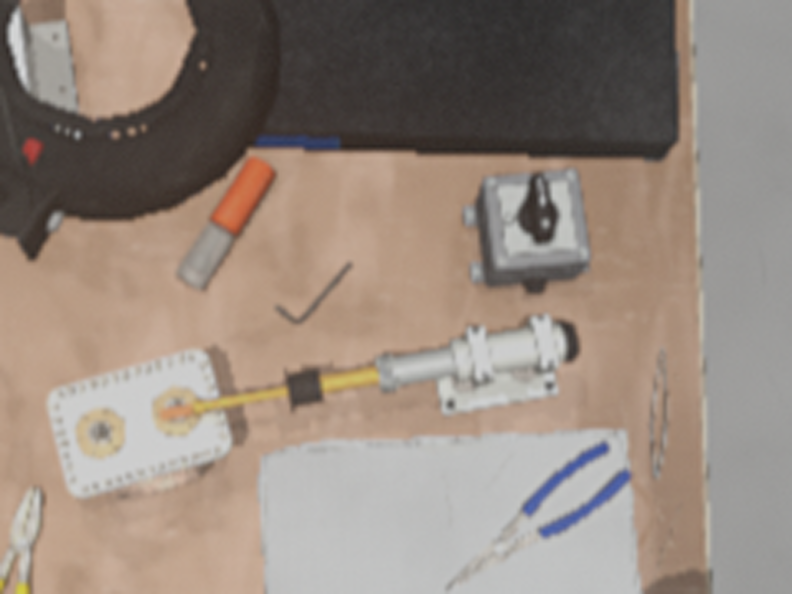

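The pictures show the isolator at crop (535,225) with its handle pointing at the +x bar mark (ON). The grip is at (305,388), the collar at (388,372), and the contact on its terminal at (178,411). The ring lamp is at side (408,205). Heights come out at 121 mm for the bar top and about 147 mm for the barrel, which agrees with the text.

```bash
cat >> h.py <<'E'
def to(x,y,z,yaw):
    s=readout.read_state(); r=R.from_quat(s["eef_rot"]); X=r.as_matrix()[:,0]; a=np.arctan2(X[1],X[0])
    print("t",round(s["time"],2),"pos",np.round(s["eef_pos"],4),"yaw",round(a,3),"q",np.round(s["qpos"],2),"F",np.round(s["force"],1),"gap",round(s["finger_gap"],3),"gf",round(s["grip_force"],1))
    print("shift mm",np.round(r.inv().apply(np.array([x,y,z])-s["eef_pos"])*1000,1),"turn",round(a-yaw,3))
E
python3 - <<'E'
from h import *
c=imaging.camera("top");P=cloud(c,np.ones((400,640),bool))
q=P[(P[:,2]>.36)&(P[:,2]<.6)&(P[:,0]>.05)]; 
for z in (.36,.44,.48,.52,.56):
    k=q[(q[:,2]>z)&(q[:,2]<z+.04)&(q[:,1]>-.3)]; print(z,len(k),np.round(np.percentile(k[:,:2],[1,50,99],axis=0),3).tolist() if len(k) else "")
# tube fit
for n in("top","side"):
    c=imaging.camera(n);P=cloud(c,np.ones((400,640),bool)); q=P[(abs(P[:,0]-.49)<.04)&(P[:,2]>.13)&(P[:,2]<.16)&(P[:,1]>-.18)&(P[:,1]<-.0)]
    f=np.polyfit(q[:,1],q[:,0],1);print(n,f)
to(.648,-.272,.19,.12)
E
python3 -m handwheel '[{"gripper":45,"x":545,"y":-278,"z":10,"turn":0.17},{"gripper":45,"x":545,"y":-278,"z":10,"turn":0.17},{"gripper":45,"x":545,"y":-278,"z":10,"turn":0.17},{"gripper":45,"x":545,"y":-278,"z":10,"turn":0.17}]' 60
python3 -c "
from h import *
to(.648,-.272,.19,.12)"
```

```text
0.36 4886 [[0.097, -0.168], [0.56, 0.46], [1.011, 0.462]]
0.44 10395 [[0.119, -0.033], [0.604, 0.158], [0.94, 0.462]]
0.48 6481 [[0.126, 0.122], [0.442, 0.46], [0.92, 0.462]]
0.52 6885 [[0.138, 0.133], [0.427, 0.459], [0.889, 0.462]]
0.56 4249 [[0.145, 0.184], [0.579, 0.46], [0.866, 0.462]]
top [-0.20659672  0.46559668]
side [-0.22851533  0.46570725]
t 1.8 pos [ 0.2079 -0.6945  0.2313] yaw 0.291 q [ 1.2   0.6  -0.    1.6   0.    0.94 -0.08] F [ 0.7 -0.5 -0.7] gap 0.999 gf 0.0
shift mm [ 542.8 -278.5   41.2] turn 0.171
time: 2.13
eef_pos: [0.3293, -0.5782, 0.2285]
eef_rot: [0.998, 0.06, 0.0, 0.0]
force: [0.6, -0.1, -0.2]
finger_gap: 0.528
grip_force: 0.0
t 2.13 pos [ 0.3293 -0.5782  0.2285] yaw 0.12 q [ 0.94  0.53  0.04  1.75 -0.03  0.86 -0.46] F [ 0.6 -0.1 -0.2] gap 0.528 gf 0.0
shift mm [ 353.  -265.9   38.5] turn -0.0
```

```bash
python3 -m handwheel '[{"gripper":45,"x":353,"y":-266,"z":38,"turn":0},{"gripper":45,"x":353,"y":-266,"z":38,"turn":0},{"gripper":45,"x":353,"y":-266,"z":38,"turn":0},{"gripper":45,"x":353,"y":-266,"z":38,"turn":0},{"gripper":45,"x":353,"y":-266,"z":38,"turn":0}]'
python3 -c "
from h import *
to(.648,-.272,.17,.12)"
```

```text
time: 2.55
eef_pos: [0.4792, -0.434, 0.2108]
eef_rot: [0.998, 0.06, 0.0, 0.0]
force: [1.3, -0.0, 0.5]
finger_gap: 0.527
grip_force: 0.0
t 2.55 pos [ 0.4792 -0.434   0.2108] yaw 0.121 q [ 0.62  0.53  0.04  1.81 -0.03  0.81 -0.78] F [ 1.3 -0.   0.5] gap 0.527 gf 0.0
shift mm [ 187.1 -140.5   40.8] turn 0.001
```

```bash
python3 -m handwheel '[{"gripper":45,"x":187,"y":-140,"z":20,"turn":0},{"gripper":45,"x":187,"y":-140,"z":20,"turn":0},{"gripper":45,"x":187,"y":-140,"z":35,"turn":0},{"gripper":45,"x":187,"y":-140,"z":40,"turn":0},{"gripper":45,"x":187,"y":-140,"z":40,"turn":0}]'
python3 -m handwheel '[{"gripper":45,"x":10,"y":-5,"z":0,"turn":0},{"gripper":45,"x":10,"y":-5,"z":0,"turn":0}]'
python3 - <<'E'
from h import *
to(.648,-.272,.097,.12)
for n in("side","top"):
    c=imaging.camera(n)
    r=imaging.look_for(c,"handle_grip"); print([(q["conf"],w(c,q["xyz"]).round(3)) for q in r])
    q=R.from_quat(c["attitude"]).inv().apply(np.array([.648,-.272,.12])-c["xyz"]);K=c["mtx"];u,v=int(K[0][0]*q[0]/-q[2]+K[0][2]),int(K[1][1]*q[1]/q[2]+K[1][2])
    globals()[n]=cv2.resize(c["image"][v-50:v+50,u-50:u+50],(400,400),interpolation=cv2.INTER_CUBIC)
cv2.imwrite("pics/h1.png",np.hstack([side,top]))
E
```

```text
time: 2.97
eef_pos: [0.6276, -0.292, 0.1772]
eef_rot: [0.998, 0.06, 0.0, 0.0]
force: [-0.8, -0.8, 0.7]
finger_gap: 0.526
grip_force: 0.0
time: 3.13
eef_pos: [0.6389, -0.2823, 0.1762]
eef_rot: [0.998, 0.064, 0.0, -0.001]
force: [0.8, -0.6, 0.3]
finger_gap: 0.529
grip_force: 0.0
t 3.13 pos [ 0.6389 -0.2823  0.1762] yaw 0.128 q [ 0.31  0.62  0.04  1.71 -0.03  0.8  -1.08] F [ 0.8 -0.6  0.3] gap 0.529 gf 0.0
shift mm [10.3 -8.8 79.2] turn 0.008
[(0.5, array([ 0.646, -0.269,  0.121]))]
[]
```

View pics/h1.png

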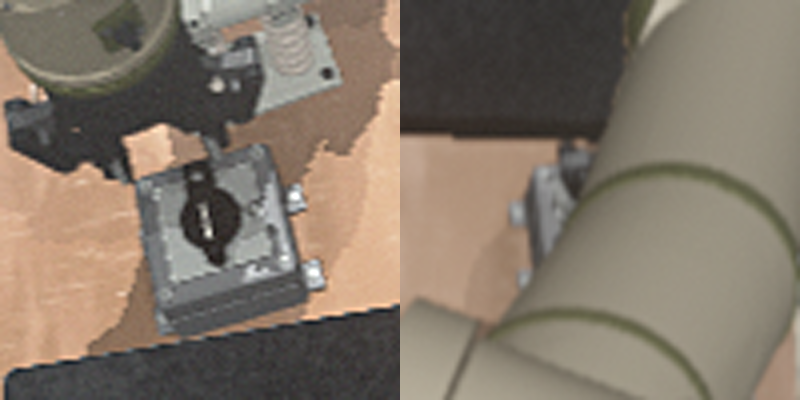

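The side view shows the handle at (208,215), with the fingers straddling it from above at (30,130) and (220,140). I'm centring and descending.

```bash
python3 -m handwheel '[{"gripper":45,"x":10,"y":-9,"z":10,"turn":0.008},{"gripper":45,"x":10,"y":-9,"z":35,"turn":0.008},{"gripper":45,"x":10,"y":-9,"z":60,"turn":0.008},{"gripper":45,"x":10,"y":-9,"z":79,"turn":0.008},{"gripper":45,"x":10,"y":-9,"z":79,"turn":0.008}]'
python3 -c "
from h import *
to(.648,-.272,.097,.12)"
```

```text
time: 3.75
eef_pos: [0.6419, -0.2765, 0.0939]
eef_rot: [0.998, 0.056, -0.003, -0.001]
force: [-1.2, 0.9, -1.3]
finger_gap: 0.524
grip_force: 0.0
t 3.75 pos [ 0.6419 -0.2765  0.0939] yaw 0.112 q [ 0.3   0.72  0.04  1.76 -0.04  0.67 -1.1 ] F [-1.2  0.9 -1.3] gap 0.524 gf 0.0
shift mm [ 6.6 -3.8 -3.1] turn -0.008
```

```bash
python3 -m handwheel '[{"gripper":45,"x":0,"y":0,"z":-3,"turn":0},{"gripper":45,"x":0,"y":0,"z":-3,"turn":0}]'
python3 -c "
from h import *
to(.648,-.272,.097,.12)"
```

```text
time: 3.92
eef_pos: [0.6449, -0.2779, 0.1027]
eef_rot: [0.998, 0.056, 0.001, 0.0]
force: [0.5, 0.7, 0.5]
finger_gap: 0.53
grip_force: 0.0
t 3.92 pos [ 0.6449 -0.2779  0.1027] yaw 0.112 q [ 0.3   0.71  0.04  1.75 -0.04  0.67 -1.1 ] F [0.5 0.7 0.5] gap 0.53 gf 0.0
shift mm [ 3.7 -5.5  5.7] turn -0.008
```

```bash
python3 -m handwheel '[{"gripper":45,"x":3,"y":-5,"z":4,"turn":0},{"gripper":45,"x":3,"y":-5,"z":4,"turn":0},{"gripper":45,"x":3,"y":-5,"z":4,"turn":0}]'
python3 -c "
from h import *
to(.648,-.272,.097,.12)"
```

```text
time: 4.17
eef_pos: [0.6473, -0.2713, 0.0981]
eef_rot: [0.998, 0.057, 0.001, 0.0]
force: [0.1, -0.3, 0.4]
finger_gap: 0.527
grip_force: 0.0
t 4.17 pos [ 0.6473 -0.2713  0.0981] yaw 0.114 q [ 0.29  0.72  0.04  1.76 -0.04  0.67 -1.1 ] F [ 0.1 -0.3  0.4] gap 0.527 gf 0.0
shift mm [0.6 0.7 1.1] turn -0.006
```

```bash
python3 -m handwheel '[{"gripper":5},{"gripper":5},{"gripper":5},{"gripper":5},{"gripper":5}]' 40
python3 -c "
from h import *
to(.648,-.272,.097,.12)"
```

```text
t 4.17 pos [ 0.6473 -0.2713  0.0981] yaw 0.114 q [ 0.29  0.72  0.04  1.76 -0.04  0.67 -1.1 ] F [ 0.1 -0.3  0.4] gap 0.527 gf 0.0
shift mm [0.6 0.7 1.1] turn -0.006invalid input
```

```bash
python3 -m handwheel '[{"gripper":5,"x":0,"y":0,"z":0,"turn":0},{"gripper":5,"x":0,"y":0,"z":0,"turn":0},{"gripper":5,"x":0,"y":0,"z":0,"turn":0},{"gripper":5,"x":0,"y":0,"z":0,"turn":0},{"gripper":5,"x":0,"y":0,"z":0,"turn":0}]' 40
python3 -c "
from h import *
to(.648,-.272,.097,.12)"
```

```text
time: 4.58
eef_pos: [0.647, -0.2737, 0.098]
eef_rot: [0.998, 0.056, 0.001, 0.001]
force: [0.1, -5.7, 3.7]
finger_gap: 0.185
grip_force: 43.2
t 4.58 pos [ 0.647  -0.2737  0.098 ] yaw 0.112 q [ 0.29  0.72  0.04  1.76 -0.04  0.67 -1.1 ] F [ 0.1 -5.7  3.7] gap 0.185 gf 43.2
shift mm [ 1.1 -1.6  1. ] turn -0.008
```

```bash
python3 -m handwheel '[{"gripper":5,"x":0,"y":2,"z":0,"turn":-0.12},{"gripper":5,"x":0,"y":2,"z":0,"turn":-0.24},{"gripper":5,"x":0,"y":2,"z":0,"turn":-0.36},{"gripper":5,"x":0,"y":2,"z":0,"turn":-0.48},{"gripper":5,"x":0,"y":2,"z":0,"turn":-0.6}]' 60
python3 -c "
from h import *
to(.647,-.2735,.098,1.69);print(readout.read_state()['moment'])"
```

```text
time: 5.0
eef_pos: [0.6471, -0.2742, 0.0981]
eef_rot: [0.936, 0.351, 0.0, 0.0]
force: [-0.7, -2.3, 5.4]
finger_gap: 0.182
grip_force: 62.2
t 5.0 pos [ 0.6471 -0.2742  0.0981] yaw 0.718 q [ 0.4   0.72 -0.13  1.75  0.14  0.68 -0.66] F [-0.7 -2.3  5.4] gap 0.182 gf 62.2
shift mm [ 0.4 -0.6  0.1] turn -0.972
[-0.38669184  0.38299754 -0.14802061]
```

Low forces and the handle is following the turn, so I'm continuing.

```bash
python3 -m handwheel '[{"gripper":5,"x":0,"y":0,"z":0,"turn":-0.12},{"gripper":5,"x":0,"y":0,"z":0,"turn":-0.24},{"gripper":5,"x":0,"y":0,"z":0,"turn":-0.36},{"gripper":5,"x":0,"y":0,"z":0,"turn":-0.48},{"gripper":5,"x":0,"y":0,"z":0,"turn":-0.6}]'
python3 -m handwheel '[{"gripper":5,"x":0,"y":0,"z":0,"turn":-0.12},{"gripper":5,"x":0,"y":0,"z":0,"turn":-0.24},{"gripper":5,"x":0,"y":0,"z":0,"turn":-0.34},{"gripper":5,"x":0,"y":0,"z":0,"turn":-0.37},{"gripper":5,"x":0,"y":0,"z":0,"turn":-0.37}]'
python3 -c "
from h import *
to(.647,-.2735,.098,1.69);print(readout.read_state()['moment'])"
```

```text
time: 5.42
eef_pos: [0.6473, -0.2745, 0.0981]
eef_rot: [0.79, 0.612, 0.0, 0.001]
force: [1.6, -3.5, 4.6]
finger_gap: 0.184
grip_force: 62.1
time: 5.83
eef_pos: [0.6476, -0.2746, 0.0981]
eef_rot: [0.666, 0.746, 0.0, 0.001]
force: [2.8, -2.2, 5.7]
finger_gap: 0.186
grip_force: 62.3
t 5.83 pos [ 0.6476 -0.2746  0.0981] yaw 1.685 q [ 0.57  0.75 -0.4   1.73  0.4   0.74  0.07] F [ 2.8 -2.2  5.7] gap 0.186 gf 62.3
shift mm [ 1.2 -0.4  0.1] turn -0.005
[-0.6608192   0.24877083  0.30939285]
```

```bash
python3 -m handwheel '[{"gripper":45,"x":0,"y":0,"z":0,"turn":0},{"gripper":45,"x":0,"y":0,"z":0,"turn":0},{"gripper":45,"x":0,"y":0,"z":-10,"turn":0},{"gripper":45,"x":0,"y":0,"z":-50,"turn":0},{"gripper":45,"x":0,"y":0,"z":-90,"turn":0}]'
python3 - <<'E'
from h import *
to(.480,-.066,.19,1.78)
c=imaging.camera("side");P=cloud(c,np.ones((400,640),bool))
h=P[(P[:,2]>.112)&(P[:,2]<.128)&(abs(P[:,0]-.65)<.05)&(abs(P[:,1]+.268)<.05)]
print(len(h),cv2.minAreaRect((h[:,:2]*1000).astype(np.float32)))
cv2.imwrite("pics/s2.png",cv2.resize(c["image"][140:320,180:420],None,fx=3.3,fy=3.3))
E
```

```text
time: 6.25
eef_pos: [0.6454, -0.273, 0.1866]
eef_rot: [0.666, 0.746, -0.001, -0.003]
force: [1.1, -0.2, 0.3]
finger_gap: 0.527
grip_force: 0.0
t 6.25 pos [ 0.6454 -0.273   0.1866] yaw 1.683 q [ 0.59  0.65 -0.45  1.68  0.34  0.9   0.13] F [ 1.1 -0.2  0.3] gap 0.527 gf 0.0
shift mm [ 224.3 -141.1   -2.1] turn -0.097
99 ((646.5344848632812, -267.8512268066406), (18.23148536682129, 59.30877685546875), 9.297840118408203)
```

View pics/s2.png

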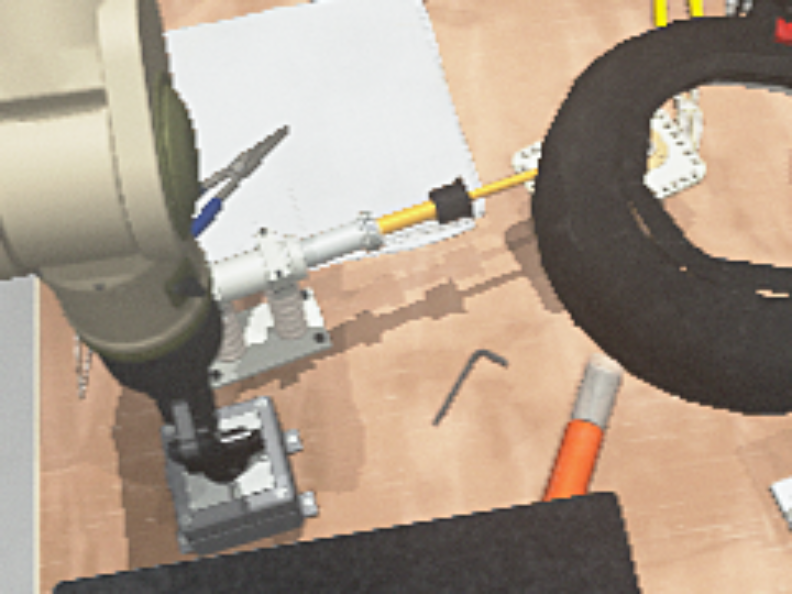

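The handle bar now lies along +y at OFF, at about (240,450). The grip, at (450,200), is unmoved. I'm locating the grip by its dark colour and moving over.

```bash
python3 - <<'E'
from h import *
for n in("side","top"):
    c=imaging.camera(n); m=(c["image"].max(2)<70); P=cloud(c,m)
    k=P[(P[:,2]>.115)&(P[:,2]<.16)&(abs(P[:,0]-.48)<.04)&(abs(P[:,1]+.066)<.05)]
    d=np.array([-.208,.978]);s=k[:,:2]@d; t=k[:,:2]@[.978,.208]; print(n,len(k),np.percentile(s,[2,50,98]).round(4),np.percentile(t,[2,50,98]).round(4),k[:,2].max())
    for a in ("p",): print("mid",d*(np.percentile(s,2)+np.percentile(s,98))/2+np.array([.978,.208])*(np.percentile(t,2)+np.percentile(t,98))/2)
E
python3 -m handwheel '[{"gripper":60,"x":225,"y":-141,"z":-5,"turn":-0.1},{"gripper":60,"x":225,"y":-141,"z":-5,"turn":-0.1},{"gripper":60,"x":225,"y":-141,"z":-5,"turn":-0.1},{"gripper":60,"x":225,"y":-141,"z":-5,"turn":-0.1},{"gripper":60,"x":225,"y":-141,"z":-5,"turn":-0.1}]'
python3 -c "
from h import *
to(.480,-.066,.19,1.78)"
```

```text
side 19 [-0.1796 -0.1626 -0.1531] [0.439  0.4603 0.469 ] 0.14423648753093998
mid [ 0.47857593 -0.06828185]
time: 6.82
eef_pos: [0.515, -0.1096, 0.1907]
eef_rot: [0.629, 0.778, -0.0, -0.001]
force: [0.7, 0.9, 0.4]
finger_gap: 0.702
grip_force: 0.0
t 6.82 pos [ 0.515  -0.1096  0.1907] yaw 1.782 q [ 0.47  0.46 -0.5   2.07  0.34  0.69 -0.05] F [0.7 0.9 0.4] gap 0.702 gf 0.0
shift mm [ 49.9 -25.1   0.8] turn 0.002Traceback (most recent call last):
  File "<stdin>", line 5, in <module>
    return _quantile_unchecked(
        a, q, axis, out, overwrite_input, method, keepdims, weights)
    return _ureduce(a,
                    func=_quantile_ureduce_func,
    ...<5 lines>...
                    overwrite_input=overwrite_input,
                    method=method)
    r = func(a, **kwargs)
    result = _quantile(arr,
                       quantiles=q,
    ...<2 lines>...
                       out=out,
                       weights=wgt)
    slices_having_nans = np.isnan(arr[-1, ...])
                                  ~~~^^^^^^^^^
IndexError: index -1 is out of bounds for axis 0 with size 0
```

```bash
python3 -m handwheel '[{"gripper":60,"x":48,"y":-25,"z":0,"turn":0},{"gripper":60,"x":48,"y":-25,"z":0,"turn":0},{"gripper":60,"x":48,"y":-25,"z":0,"turn":0},{"gripper":60,"x":48,"y":-25,"z":0,"turn":0}]'
python3 - <<'E'
from h import *
to(.480,-.068,.11,1.78)
for n in("side","top"):
    c=imaging.camera(n)
    for t in("grip_center","sleeve_collar"):
        print(n,t,[(round(q["conf"],2),w(c,q["xyz"]).round(3)) for q in imaging.look_for(c,t)])
    if n=="side":
        cv2.imwrite("pics/g1.png",cv2.resize(c["image"][150:270,230:390],None,fx=5,fy=5)[:600])
E
```

```text
time: 7.15
eef_pos: [0.4826, -0.0691, 0.1913]
eef_rot: [0.628, 0.778, -0.0, 0.0]
force: [0.7, -0.2, -0.6]
finger_gap: 0.701
grip_force: 0.0
t 7.15 pos [ 0.4826 -0.0691  0.1913] yaw 1.784 q [ 0.41  0.42 -0.51  2.15  0.34  0.65 -0.12] F [ 0.7 -0.2 -0.6] gap 0.701 gf 0.0
shift mm [ 1.6 -2.3 81.3] turn 0.004
side grip_center [(0.75, array([ 0.486, -0.084,  0.136]))]
side sleeve_collar [(0.57, array([ 0.493, -0.124,  0.139]))]
top grip_center [(0.55, array([0.463, 0.016, 0.131]))]
top sleeve_collar [(0.55, array([ 0.64 , -0.27 ,  0.081])), (0.45, array([ 0.468, -0.015,  0.133]))]
```

View pics/g1.png

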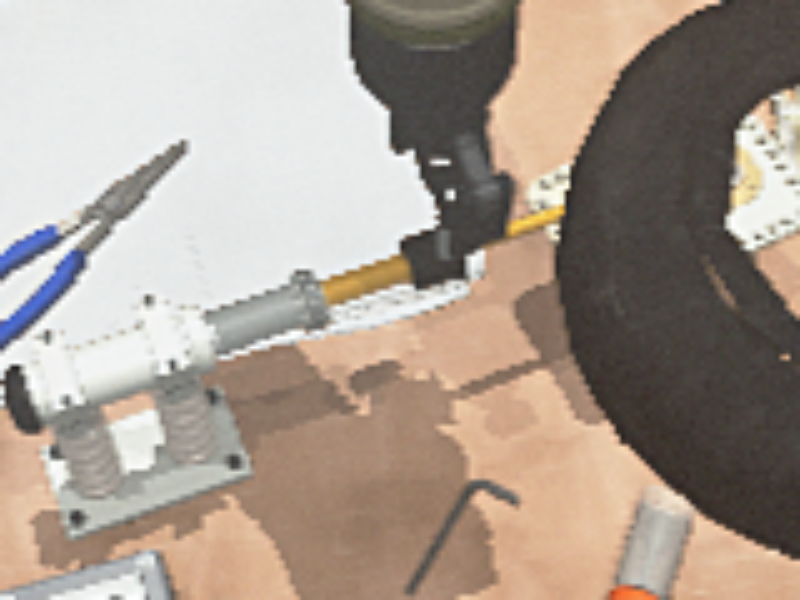

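The open fingers (470,200) are above the black grip (435,260), and the tube is still fully out. I'm descending.

```bash
python3 -m handwheel '[{"gripper":60,"x":1,"y":-2,"z":20,"turn":0},{"gripper":60,"x":1,"y":-2,"z":45,"turn":0},{"gripper":60,"x":1,"y":-2,"z":70,"turn":0},{"gripper":60,"x":1,"y":-2,"z":80,"turn":0},{"gripper":60,"x":1,"y":-2,"z":80,"turn":0}]'
python3 -m handwheel '[{"gripper":60,"x":0,"y":0,"z":0,"turn":0},{"gripper":60,"x":0,"y":0,"z":0,"turn":0}]'
python3 -c "
from h import *
to(.480,-.068,.11,1.78)"
```

```text
time: 7.87
eef_pos: [0.4796, -0.0688, 0.1092]
eef_rot: [0.628, 0.778, -0.001, -0.002]
force: [-0.2, -0.0, -0.1]
finger_gap: 0.703
grip_force: 0.0
time: 8.03
eef_pos: [0.4812, -0.0687, 0.112]
eef_rot: [0.628, 0.778, 0.0, 0.0]
force: [0.3, 0.4, 0.1]
finger_gap: 0.704
grip_force: 0.0
t 8.03 pos [ 0.4812 -0.0687  0.112 ] yaw 1.783 q [ 0.31  0.53 -0.4   2.23  0.47  0.46 -0.25] F [0.3 0.4 0.1] gap 0.704 gf 0.0
shift mm [ 1.  -1.1  2. ] turn 0.003
```

```bash
python3 -m handwheel '[{"gripper":20,"x":0,"y":-1,"z":0,"turn":0},{"gripper":20,"x":0,"y":-1,"z":0,"turn":0},{"gripper":20,"x":0,"y":-1,"z":0,"turn":0},{"gripper":20,"x":0,"y":-1,"z":0,"turn":0},{"gripper":20,"x":0,"y":-1,"z":0,"turn":0}]' 40
python3 -c "
from h import *
to(.480,-.068,.11,1.78)"
```

```text
time: 8.45
eef_pos: [0.4791, -0.0694, 0.1121]
eef_rot: [0.629, 0.778, -0.0, 0.0]
force: [-4.1, 0.2, 9.5]
finger_gap: 0.338
grip_force: 39.5
t 8.45 pos [ 0.4791 -0.0694  0.1121] yaw 1.782 q [ 0.31  0.53 -0.4   2.23  0.47  0.46 -0.25] F [-4.1  0.2  9.5] gap 0.338 gf 39.5
shift mm [1.2 1.2 2.1] turn 0.002
```

```bash
python3 -m handwheel '[{"gripper":20,"x":-8,"y":1,"z":0,"turn":0},{"gripper":20,"x":-16,"y":1,"z":0,"turn":0},{"gripper":20,"x":-25,"y":1,"z":0,"turn":0},{"gripper":20,"x":-35,"y":1,"z":0,"turn":0},{"gripper":20,"x":-45,"y":1,"z":0,"turn":0}]' 60
python3 -c "
from h import *
to(.480,-.068,.11,1.78)"
```

```text
time: 8.87
eef_pos: [0.4884, -0.113, 0.1122]
eef_rot: [0.628, 0.778, -0.001, -0.0]
force: [-8.0, 1.9, 15.5]
finger_gap: 0.329
grip_force: 60.2
t 8.87 pos [ 0.4884 -0.113   0.1122] yaw 1.783 q [ 0.41  0.55 -0.42  2.19  0.47  0.49 -0.16] F [-8.   1.9 15.5] gap 0.329 gf 60.2
shift mm [45.7  1.2  2.2] turn 0.003
```

```bash
python3 -m handwheel '[{"gripper":20,"x":-5,"y":-2,"z":-1,"turn":0},{"gripper":20,"x":-9,"y":-2,"z":-1,"turn":0},{"gripper":20,"x":-12,"y":-2,"z":-1,"turn":0},{"gripper":20,"x":-14,"y":-2,"z":-1,"turn":0},{"gripper":20,"x":-14,"y":-2,"z":-1,"turn":0}]'
python3 - <<'E'
from h import *
to(.480,-.068,.11,1.78)
c=imaging.camera("side");cv2.imwrite("pics/g2.png",cv2.resize(c["image"][150:270,230:390],None,fx=5,fy=5))
E
```

```text
time: 9.28
eef_pos: [0.4909, -0.1254, 0.1126]
eef_rot: [0.628, 0.778, 0.001, -0.0]
force: [-1.7, 5.3, 1.0]
finger_gap: 0.327
grip_force: 62.9
t 9.28 pos [ 0.4909 -0.1254  0.1126] yaw 1.784 q [ 0.44  0.55 -0.42  2.18  0.47  0.49 -0.13] F [-1.7  5.3  1. ] gap 0.327 gf 62.9
shift mm [58.4  1.5  2.6] turn 0.004
```

View pics/g2.png

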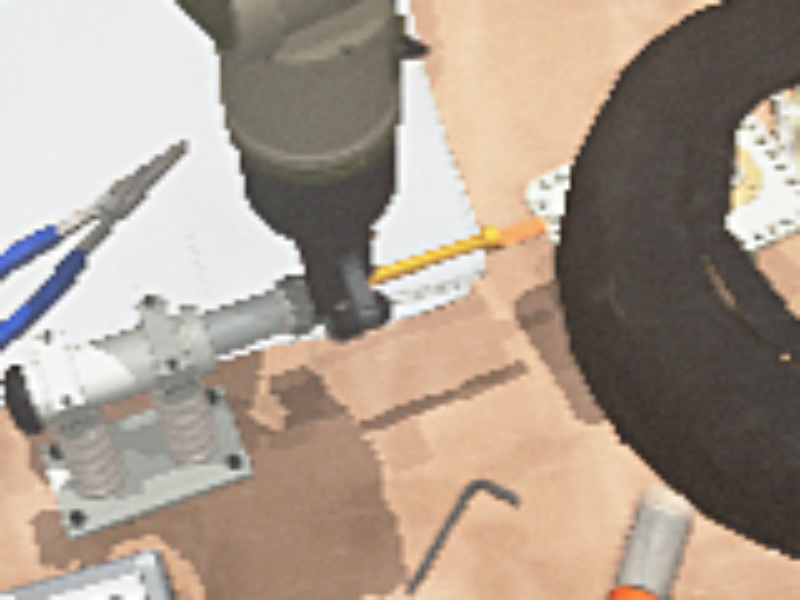

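The contact (520,235) is off the terminal and the gripper is up against the collar (295,300), with the sleeve still out. I'm nudging on slowly to confirm it is home.

```bash
python3 -m handwheel '[{"gripper":20,"x":-2,"y":0,"z":0,"turn":0},{"gripper":20,"x":-4,"y":0,"z":0,"turn":0},{"gripper":20,"x":-6,"y":0,"z":0,"turn":0},{"gripper":20,"x":-6,"y":0,"z":0,"turn":0}]'
python3 -c "
from h import *
to(.4909,-.1254,.1126,1.78)"
```

```text
time: 9.67
eef_pos: [0.4921, -0.131, 0.1125]
eef_rot: [0.628, 0.778, 0.001, -0.001]
force: [-2.1, 7.2, 1.0]
finger_gap: 0.335
grip_force: 62.9
t 9.67 pos [ 0.4921 -0.131   0.1125] yaw 1.784 q [ 0.45  0.56 -0.43  2.17  0.47  0.5  -0.12] F [-2.1  7.2  1. ] gap 0.335 gf 62.9
shift mm [ 5.7 -0.  -0.1] turn 0.004
```

```bash
python3 -m handwheel '[{"gripper":20,"x":-7,"y":0,"z":0,"turn":0},{"gripper":20,"x":-15,"y":0,"z":0,"turn":0},{"gripper":20,"x":-23,"y":0,"z":0,"turn":0},{"gripper":20,"x":-31,"y":0,"z":0,"turn":0},{"gripper":20,"x":-38,"y":0,"z":0,"turn":0}]'
python3 -c "
from h import *
to(.502,-.177,.1125,1.78)"
```

```text
time: 10.08
eef_pos: [0.5, -0.1677, 0.1125]
eef_rot: [0.628, 0.778, 0.001, -0.001]
force: [-8.0, 37.6, 4.9]
finger_gap: 0.332
grip_force: 62.4
t 10.08 pos [ 0.5    -0.1677  0.1125] yaw 1.784 q [ 0.52  0.57 -0.44  2.13  0.47  0.53 -0.05] F [-8.  37.6  4.9] gap 0.332 gf 62.4
shift mm [-9.6 -0.  -0. ] turn 0.004
```

```bash
python3 -m handwheel '[{"gripper":20,"x":1,"y":0,"z":0,"turn":0},{"gripper":20,"x":1,"y":0,"z":0,"turn":0},{"gripper":20,"x":1,"y":0,"z":0,"turn":0}]'
python3 - <<'E'
from h import *
to(.502,-.177,.1125,1.78)
c=imaging.camera("side");cv2.imwrite("pics/g3.png",cv2.resize(c["image"][180:270,230:350],None,fx=6,fy=6))
E
```

```text
time: 10.33
eef_pos: [0.4999, -0.1671, 0.1125]
eef_rot: [0.628, 0.778, 0.001, -0.001]
force: [-1.9, 7.0, 1.2]
finger_gap: 0.328
grip_force: 63.4
t 10.33 pos [ 0.4999 -0.1671  0.1125] yaw 1.784 q [ 0.52  0.57 -0.44  2.13  0.47  0.53 -0.05] F [-1.9  7.   1.2] gap 0.328 gf 63.4
shift mm [-10.2  -0.    0. ] turn 0.004
```

View pics/g3.png

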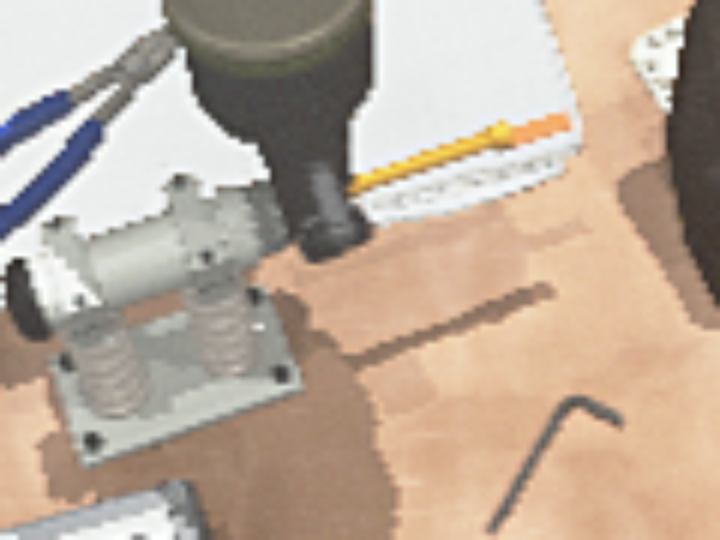

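The collar (265,220) sits against the barrel mouth and the stop was felt at 38 N, so it is home. I'm releasing, lifting and backing off.

```bash
python3 -m handwheel '[{"gripper":60,"x":0,"y":0,"z":0,"turn":0},{"gripper":60,"x":0,"y":0,"z":0,"turn":0},{"gripper":60,"x":0,"y":0,"z":0,"turn":0},{"gripper":60,"x":0,"y":0,"z":-20,"turn":0},{"gripper":60,"x":0,"y":0,"z":-50,"turn":0}]'
python3 -m handwheel '[{"gripper":60,"x":0,"y":0,"z":-35,"turn":0},{"gripper":60,"x":-30,"y":40,"z":-35,"turn":0},{"gripper":60,"x":-60,"y":80,"z":-35,"turn":0},{"gripper":60,"x":-90,"y":110,"z":-35,"turn":0},{"gripper":60,"x":-110,"y":130,"z":-35,"turn":0}]'
python3 -m handwheel '[{"gripper":60,"x":-30,"y":40,"z":0,"turn":0},{"gripper":60,"x":-60,"y":80,"z":0,"turn":0},{"gripper":60,"x":-60,"y":80,"z":0,"turn":0},{"gripper":60,"x":-60,"y":80,"z":0,"turn":0}]'
python3 - <<'E'
from h import *
to(.502,-.177,.1125,1.78)
c=imaging.camera("top");cv2.imwrite("pics/g4.png",cv2.resize(c["image"][150:300,220:420],None,fx=4,fy=4))
for n in("side","top"):
    c=imaging.camera(n)
    P=cloud(c,np.ones((400,640),bool))
    h=P[(P[:,2]>.112)&(P[:,2]<.128)&(abs(P[:,0]-.65)<.05)&(abs(P[:,1]+.268)<.05)]
    print(n,len(h),cv2.minAreaRect((h[:,:2]*1000).astype(np.float32)) if len(h)>5 else "", [(q["conf"],w(c,q["xyz"]).round(3)) for q in imaging.look_for(c,"electrode_assy")])
E
```

```text
time: 10.8
eef_pos: [0.4988, -0.1688, 0.1609]
eef_rot: [0.628, 0.778, -0.001, -0.002]
force: [0.4, -0.3, -0.1]
finger_gap: 0.7
grip_force: 0.0
time: 11.22
eef_pos: [0.6486, -0.2483, 0.1982]
eef_rot: [0.628, 0.778, 0.0, 0.001]
force: [-0.4, 0.1, -0.1]
finger_gap: 0.701
grip_force: 0.0
time: 11.55
eef_pos: [0.7405, -0.291, 0.1958]
eef_rot: [0.629, 0.777, 0.0, 0.0]
force: [0.4, -0.1, -0.9]
finger_gap: 0.704
grip_force: 0.0
t 11.55 pos [ 0.7405 -0.291   0.1958] yaw 1.781 q [ 0.56  0.76 -0.48  1.42  0.38  1.05  0.22] F [ 0.4 -0.1 -0.9] gap 0.704 gf 0.0
shift mm [ 161.2 -209.6   83. ] turn 0.001
side 137 ((646.159912109375, -262.3377990722656), (17.144624710083008, 48.04050827026367), 7.110669136047363) [(0.76, array([0.452, 0.128, 0.097])), (0.16, array([ 0.522, -0.228,  0.127]))]
top 124 ((648.119384765625, -271.4293518066406), (17.60886573791504, 58.783294677734375), 6.453925132751465) [(0.81, array([0.448, 0.07 , 0.102]))]
```

View pics/g4.png

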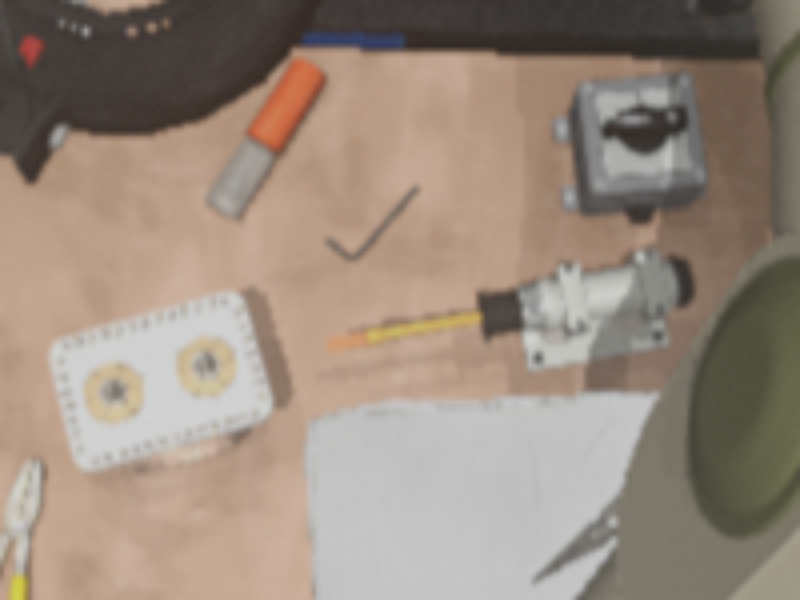

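The handle (645,125) points left to OFF, at 90° to within about 1°. The grip (500,313) is against the collar and the collar against the barrel mouth. The electrode assembly (160,380) is unmoved and the arm is clear, so I'm handing in.

```bash
python3 -c "
from rig import env
print(env.close_job())"
```

```text
the job is handed in; nothing more can be done
None
```

I turned the isolator to OFF, then pushed the contact tube and the sleeve home in that order, left the electrode assembly where it stood, let go and handed the job in at about 12 s; no verdict came back.

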